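# Cap the model house with its dome roof

### The job

Pick up the larger dome roof, the one with the square lantern on top, and set it on the round drum of the model house, turning it until the lug under its edge drops into the notch in the drum's rim, so that it sits fully home and level all round. Then let go of it, and leave the small dome, the staircase and the glue bottle where they are.

Things in the scene. Friction and masses are not known exactly. Their poses are not given: they have to be found in the camera images.
- house: Model house, fixed: a plastered block 180 x 180 mm, 85 mm high, with a round open-topped drum in the middle of its roof (ring wall 55 mm high, 120 mm outside, 96 mm bore, top at 140 mm). Origin at the centre of the block's underside; +x points out of its front, the face with door and wooden balcony; z up.
- seat (a point): Centre of the drum's mouth, at rim height, 140 mm above the house's origin; axes as the house. The rim has one notch, 18 mm wide, 12 mm deep, open at the top, through the 12 mm wall. The drum was glued on by eye: seen from its axis the notch lies within 0.6 rad either way of the house's +x; where exactly is not measured, it must be seen or felt.
- dome: Larger dome roof, loose, white, 120 mm across, 92 mm high, 0.18 to 0.35 kg. Origin at the centre of its underside, z up. Spigot of 91 mm diameter with bevelled foot, z = 0 to 12 mm, enters the drum's bore; flange of 120 mm diameter from z = 12 mm, rests on the rim when home (origin 12 mm below the rim); dome up to z = 49 mm, then a square lantern.
- lantern (a point): Where to hold the dome: on the axis of its square lantern, 26 x 26 mm, sides along the dome's x and y, which rises from the dome (z = 49 mm) to z = 92 mm. This point is at z = 76 mm of the dome, 16 mm below the lantern's top.
- lug (a point): Underside of the dome's lug, 52 mm from its axis at its +x, z = 3 mm. The lug is a block under the flange, 12 mm wide, from the spigot out to 58 mm from the axis, reaching 9 mm below the flange. Off the notch it rides on the rim and holds the dome 9 mm up or askew. A small dormer window on the dome stands right above it.
- small_dome: Bystander: a loose plain small dome, 68 mm in diameter, 50 mm high with a round knob; origin at the centre of its underside.
- stairs: Bystander: a loose model staircase of four steps, 80 x 70 mm, 56 mm high; origin at the centre of its underside, rising to its +x.
- glue: Bystander: a loose white glue bottle with a black cap, 44 mm in diameter, 110 mm high; origin at the centre of its underside.
There are look-alikes about, which are no part of the job. What is shaped like the dome but black is not meant.

How it is judged (in metres and radians):
At the end, for the whole second after the job is handed in: The dome sits at rest on the drum, centred within 5 mm, its flange down on the rim (origin 12 mm below the rim, within 2.5 mm) and level within 0.03 rad, which is only possible with the lug in the notch (horizontal distance between dome and seat below 0.005 m and z of dome in the frame of seat between -0.0145 and -0.0095 m and angle between dome's own z axis and vertical below 0.03 rad and linear speed of dome below 0.02 m/s and angular speed of dome below 0.1 rad/s); the robot touches nothing.
It fails at once if the small dome is knocked or moved by more than 20 mm (distance of small_dome from where it was at the start of the episode above 0.02 m).
It fails at once if the model staircase is knocked or moved by more than 20 mm (distance of stairs from where it was at the start of the episode above 0.02 m).
It fails at once if the glue bottle is knocked or moved by more than 20 mm (distance of glue from where it was at the start of the episode above 0.02 m).
It also fails if it takes over 64 s, if anything falls off the work surface, if the arm or the gripper's body presses on something with over 40 N, if the wrist force passes 120 N, or if a joint passes its speed limit or range.

### The arm

A 6-joint arm with a two-finger parallel gripper is mounted at the origin on the work surface. World frame = base frame: x ahead of the robot, y to its left, z up, the work surface at z = 0. Lengths are in mm, angles in rad, forces in N, time in s.
With the tool pointing down it reaches from about 400 to 925 mm from the base axis. Payload 12.5 kg.
Tool frame: the origin (TCP) lies midway between the tips of the shut fingers; the grasp point (between the pads) lies 19 mm behind it; z points along the fingers, y is the line along which they close (so a half turn about z gives the same grasp; the last joint's range is limited). The gripper opens to 95 mm and grips with 3 to 60 N. Pads are 20 mm wide; open, the fingers measure 119 mm over their backs; the gripper's body (75 mm by 180 mm) begins 59 mm behind the grasp point.
Start: joints at [1.231, 0.491, 1.559, -0, 1.092, -0.106], TCP at [144.779, 608.018, 214.661] pointing down, gripper open.
Joint ranges: [-3.1, 3.1], [-0.84, 2.19], [0.05, 2.79], [-1.13, 4.28], [0.06, 2.93], [-2.69, 2.69]. Speed limits (rad/s): [2.22, 2.22, 2.79, 3.14, 3.14, 3.14].

### API

Orientations are given as [roll, pitch, yaw] about the fixed x, y, z axes, in that order (R = Rz(yaw) Ry(pitch) Rx(roll)).
In Python, from cell import env gives the robot as it stands.
- The arm moves only by the tool carry_out, never from a script. Its argument "series" is a list of rows, each a list of 4 numbers: the shift along the world's x, y, z normalised to -1 to 1, where 1 is 5 cm, then the turn about the world's z normalised to -1 to 1, where 1 is 6 degrees. In form: [[x, y, z, turn], ...]. A call has exactly 5 rows; each row shifts and turns the commanded pose from where the row before left it; what a row does not reach is not made up. A row lasts 1/10 s, in which the tool goes at most 50 mm and 8.59 degrees, less where a joint would pass 70% of its speed; a pose out of reach is approached as far as the arm can. A call with a number of a shift or a turn outside -1 to 1 is refused whole. A call with a gripper value outside its range is refused whole. "fingers" is the closure, from -1 (fully open) to 1 (shut), set as the call begins (left out, the last holds). The fingers move at their own pace and stop on an object; the grip force is fixed at half the most. Time passes only in rows, so rows that do not move let the fingers close, or fill a call up. It gives the time, the measured TCP pose, the force, the opening and the grip force at its end, in the units of the state.
- env.state(): the state, without advancing time (a new reading comes with each control period).
- env.read_camera(name): name is "side" or "top"; returns the picture (400x640x3 uint8, red, green, blue); there is no depth.
- env.calibration(name): a dict with "K" (3x3 intrinsics, pixels), "pose" (4x4, takes a point from camera to world coordinates). Camera axes: x right, y down, z forward; pixel columns grow to the right and rows downward; lengths in mm; the calibration is good to about 2 mm. A picture is of the moment at which its call begins. calibration takes no time and is no camera call.
- env.job_done(): hands the job in; it is judged then, once.
Trained networks look in the newest picture that a camera, given by its name, has taken for a name from the list of things; names that differ only in an ending like _2 or _b are one class to them, and where a whole thing is asked for, a point or a joint stands for the part that bears it (a point fixed in the world has none). Each returns a list of dicts, best first, with "conf" (0 to 1); they miss things now and then, are a little off and sometimes report something else, mostly with a low value. They report only what shows in the picture. A call takes as long as a camera call. They do not tell look-alikes from the thing itself.
- env.look_for(camera, label): "position" ([row, column] as shares, 0 to 1, of the picture: columns of its width, rows of its height, amid what is visible of it).
The state is a dict: "t": time; "joints": joint angles; "qvel": joint speeds; "tau": joint torques, N m; "eef_pos": TCP position; "tcp_rot": TCP orientation; "ft_force": force on the tool from outside, world axes, zero at the start; "moment": the same for the moment, N m; "opening": opening from 0.0 (shut) to 1.0 (fully open); "grip_force": force on a finger pad.
Only numpy, scipy, OpenCV 4.12 (cv2) and the standard library are available. Lean on these libraries where they do the work, as an engineer would, in place of code of your own. Each camera call takes 0.05 s, during which the arm holds its last target. There are 200 camera calls.

## Working session

There is one attempt and no reset: what is moved stays moved. The work goes in short steps, Python scripts to look and compute and a tool call to move; the robot and the scene stay as the last step left them, time stands still between calls to the robot, and variables do not carry over. Pictures are saved under pics/ and viewed, at most 10 in all, crops included, and the job is handed in when it is done.

Besides the shell and the picture viewer there is one more tool, called after "Call:" in YAML: its name, and indented under it one key for each argument. carry_out: Moves the arm, as the interface text tells. Its arguments: {"type":"object","properties":{"series":{"type":"array","items":{"type":"array","items":{"type":"number","minimum":-1,"maximum":1}}},"fingers":{"type":"number"}},"required":["series"]}

```bash
mkdir -p pics
cat > h.py <<'E'
from cell import env
import numpy as np, cv2
def shot(cam,name):
    im=env.read_camera(cam); cv2.imwrite(f'pics/{name}.png',im[:,:,::-1]); return im
def ray(cam,u,v):
    c=env.calibration(cam);K=np.array(c['K']);P=np.array(c['pose'])
    d=P[:3,:3]@np.linalg.solve(K,[u,v,1.]);return P[:3,3],d/np.linalg.norm(d)
def onz(cam,u,v,z):
    o,d=ray(cam,u,v);return o+d*(z-o[2])/d[2]
def tri(p,q):
    (o1,d1),(o2,d2)=ray('top',*p),ray('side',*q)
    s=np.linalg.lstsq(np.c_[d1,-d2],o2-o1,rcond=None)[0]
    a,b=o1+d1*s[0],o2+d2*s[1];return (a+b)/2,np.linalg.norm(a-b)
def proj(cam,p):
    c=env.calibration(cam);K=np.array(c['K']);P=np.linalg.inv(np.array(c['pose']))
    q=K@(P[:3,:3]@np.array(p)+P[:3,3]);return q[:2]/q[2]
E
python3 - <<'E'
from h import *
a=shot('top','t0');b=shot('side','s0')
for n in ['house','dome','lantern','lug','small_dome','stairs','glue']:
    for c in ['top','side']:
        print(n,c,[(round(r['position'][1]*640),round(r['position'][0]*400),round(r['conf'],2)) for r in env.look_for(c,n)])
for c in ['top','side']: print(env.calibration(c))
print(env.state())
E
```

```text
house top [(242, 173, 0.6)]
house side [(279, 160, 0.75)]
dome top [(366, 294, 0.83), (350, 209, 0.7), (281, 281, 0.64)]
dome side [(231, 237, 0.8), (336, 226, 0.66), (286, 298, 0.58)]
lantern top [(281, 277, 0.84), (365, 294, 0.81), (346, 211, 0.65), (239, 178, 0.36)]
lantern side [(285, 300, 0.64), (231, 237, 0.63), (337, 228, 0.56)]
lug top [(364, 295, 0.89), (277, 278, 0.72), (350, 209, 0.62)]
lug side [(339, 231, 0.83), (227, 237, 0.75)]
small_dome top [(448, 223, 0.91)]
small_dome side [(422, 300, 0.82)]
stairs top [(359, 135, 0.63)]
stairs side [(398, 193, 0.95)]
glue top [(449, 137, 0.87), (243, 174, 0.27)]
glue side [(476, 227, 0.89), (340, 228, 0.53)]
{'K': array([[479.54901803,   0.        , 312.09383716],
       [  0.        , 479.54901803, 198.69424665],
       [  0.        ,   0.        ,   1.        ]]), 'pose': array([[ 1.59285010e-02, -9.82783477e-01,  1.84073140e-01,
         3.28649219e+02],
       [-9.99867584e-01, -1.50427884e-02,  6.20724919e-03,
        -3.55982736e+01],
       [-3.33140863e-03, -1.84147638e-01, -9.82892949e-01,
         1.13967785e+03],
      
[... 579 characters left out ...]
0000e+00]])}
{'t': 0.8, 'joints': array([ 1.23142493e+00,  4.90877198e-01,  1.55891435e+00,  2.63395002e-05,
        1.09175178e+00, -1.05613397e-01]), 'qvel': array([-1.87380034e-04,  7.60951109e-04, -1.44544014e-03,  3.40916431e-04,
        8.02015927e-05, -5.63527289e-04]), 'tau': array([ 8.04052343e-05, -6.12420273e+01, -2.58418518e+01,  6.92072231e-02,
        4.45473532e-02,  5.57122758e-05]), 'eef_pos': array([144.75051674, 608.00328641, 214.67016591]), 'tcp_rot': array([ 3.14154114e+00, -1.80449875e-05,  2.90782251e+00]), 'ft_force': array([-0.77094923, -0.45896772, -0.32927333]), 'moment': array([0.03982812, 0.00346759, 0.00751477]), 'grip_force': 0.0, 'opening': 0.9973694428630333}
```

View pics/t0.png

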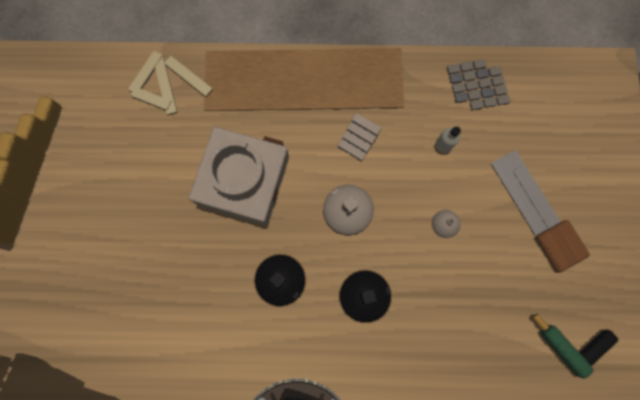

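View pics/s0.png

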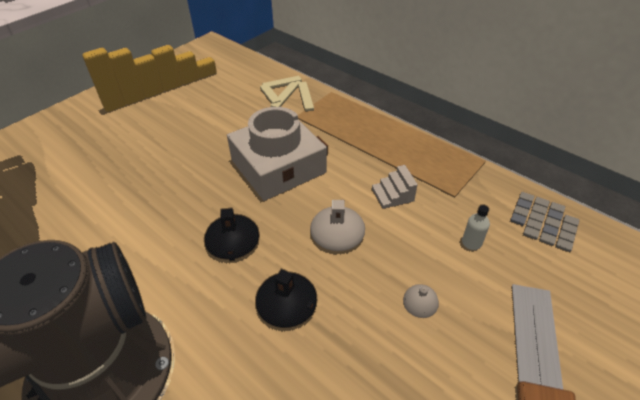

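The white dome is at top (348,209) and side (337,226), the house drum at top (238,171), and black look-alikes at (280,280) and (365,296). I'm zooming in for the notch, dormer and lantern yaw.

Run:
```python
import cv2,numpy as np
t=cv2.imread('pics/t0.png');s=cv2.imread('pics/s0.png')
z=lambda im,x,y,w,h:cv2.resize(im[y:y+h,x:x+w],(400,300),interpolation=cv2.INTER_CUBIC)
m=np.vstack([np.hstack([z(t,185,120,112,112*3//4+0),z(t,312,177,72,54)]),np.hstack([z(s,220,100,120,90),z(s,300,190,80,60)])])
m=cv2.convertScaleAbs(m,alpha=1.4)
cv2.imwrite('pics/z0.png',m)
```

```text
(no output)
```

View pics/z0.png

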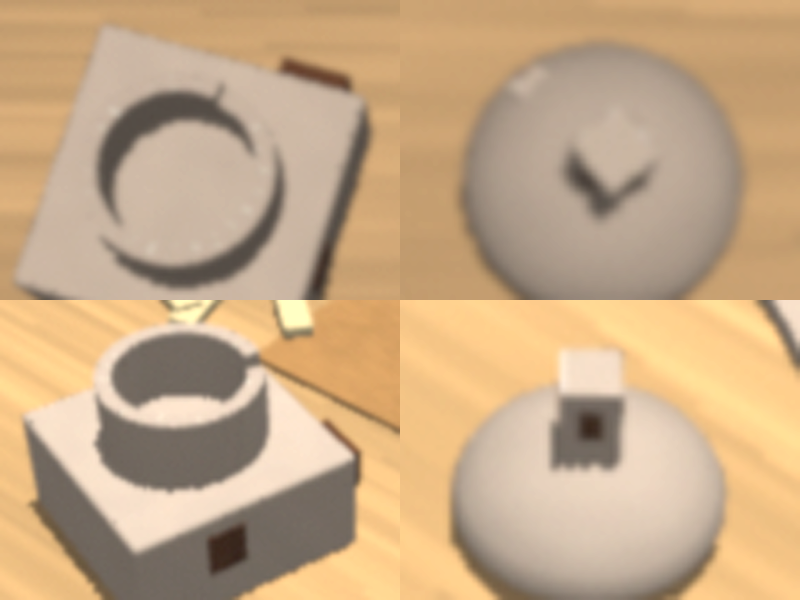

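```bash
cat > m.py <<'E'
from h import *
tc=lambda x,y:(185+x/3.571,120+y/3.571); sc=lambda x,y:(220+x/3.333,100+(y-300)/3.333)
td=lambda x,y:(312+(x-400)/5.556,177+y/5.556); sd=lambda x,y:(300+(x-400)/5,190+(y-300)/5)
np.set_printoptions(precision=1,suppress=True)
for a,b in [((105,25),None),((365,95),(355,458)),((15,280),(22,418))]:
    print('roof',onz('top',*tc(*a),85), onz('side',*sc(*b),85) if b else '')
    if b: print(tri(tc(*a),sc(*b)))
print('front right/near side corner', onz('side',*sc(135,552),85))
n1=onz('top',*tc(217,97),140);n2=onz('side',*sc(252,357),140);print('notch',n1,n2,tri(tc(217,97),sc(252,357)))
print('lantern top',tri(td(612,148),sd(591,371)))
for p in [(615,105),(658,158),(570,150),(605,190)]: print(onz('top',*td(*p),92))
print('dormer',onz('top',*td(527,78),35))
# silhouettes: dome ellipse in top, rim outer ellipse
t=cv2.imread('pics/t0.png'); hsv=cv2.cvtColor(t,cv2.COLOR_BGR2HSV)
m=((hsv[:,:,1]<75)*255).astype(np.uint8)
for (x,y,w,h) in [(312,177,72,64),(180,120,115,115)]:
    c=max(cv2.findContours(m[y:y+h,x:x+w].copy(),0,2)[0],key=cv2.contourArea)
    M=cv2.moments(c);u,v=x+M['m10']/M['m00'],y+M['m01']/M['m00'];r=(M['m00']/np.pi)**.5
    print(u,v,r,onz('top',u,v,16))
cv2.imwrite('pics/mask.png',m)
E
python3 m.py
```

```text
roof [690.7 198.8  85. ] 
roof [646.4  29.8  85. ] [642.7  28.5  85. ]
(array([646.6,  30.6,  81.7]), np.float64(1.9253230262616938))
roof [522.6 246.3  85. ] [518.3 243.9  85. ]
(array([522.5, 248.1,  80.5]), np.float64(2.2274452690325544))
front right/near side corner [473.5  76.5  85. ]
notch [627.2 116.1 140. ] [629.4 112.9 140. ] (array([629.1, 115.3, 138.5]), np.float64(3.6759096845174155))
lantern top (array([ 515.1, -113.6,   91. ]), np.float64(0.06912125989288853))
[ 532.5 -114.7   92. ]
[ 511.2 -131.9   92. ]
[513.9 -96.8  92. ]
[ 498.  -110.8   92. ]
dormer [554.7 -81.8  35. ]
347.96977873718293 209.43847814355098 24.286379291663962 [ 514.5 -114.1   16. ]
239.1361850493066 175.61613717378293 45.15455653586104 [592.9 148.   16. ]
```

Call:
carry_out:
  series:
    - [0.5,-0.75,0,-0.4]
    - [0.5,-0.75,0,-0.4]
    - [0.5,-0.75,0,-0.4]
    - [0.5,-0.75,0,-0.4]
    - [0.5,-0.75,0,-0.4]
  fingers: -1

```text
t: 1.3
eef_pos: [270.4, 419.0, 214.8]
tcp_rot: [3.141, 0.0, 2.697]
ft_force: [0.7, 0.4, 0.4]
opening: 1.002
grip_force: 0.0
```

Call:
carry_out:
  series:
    - [0.5,-0.75,0,-0.4]
    - [0.5,-0.75,0,-0.4]
    - [0.5,-0.75,0,-0.4]
    - [0.5,-0.75,0,-0.4]
    - [0.5,-0.75,0,-0.4]

```text
t: 1.8
eef_pos: [395.6, 231.4, 214.9]
tcp_rot: [3.141, 0.0, 2.487]
ft_force: [1.9, 0.6, 0.3]
opening: 0.999
grip_force: 0.0
```

Call:
carry_out:
  series:
    - [0.24,-0.7,0,-0.22]
    - [0.24,-0.7,0,-0.22]
    - [0.24,-0.7,0,-0.22]
    - [0.24,-0.7,0,-0.22]
    - [0.24,-0.7,0,-0.22]

```text
t: 2.3
eef_pos: [455.1, 56.5, 214.9]
tcp_rot: [3.141, 0.0, 2.373]
ft_force: [0.4, 0.1, 0.5]
opening: 0.999
grip_force: 0.0
```

Call:
carry_out:
  series:
    - [0.24,-0.7,0,-0.22]
    - [0.24,-0.7,0,-0.22]
    - [0.24,-0.7,0,-0.22]
    - [0.24,-0.7,0,-0.22]
    - [0.24,-0.7,0,-0.22]

```text
t: 2.8
eef_pos: [515.1, -118.6, 214.8]
tcp_rot: [3.141, 0.0, 2.257]
ft_force: [0.4, -0.1, 0.5]
opening: 1.001
grip_force: 0.0
```

Call:
carry_out:
  series:
    - [0,0,-0.5,0]
    - [0,0,-0.5,0]
    - [0,0,0,0]
    - [0,0,0,0]
    - [0,0,0,0]

```text
t: 3.3
eef_pos: [515.3, -117.0, 165.9]
tcp_rot: [3.141, 0.002, 2.259]
ft_force: [-0.7, -0.9, -0.3]
opening: 1.004
grip_force: 0.0
```

Call:
carry_out:
  series:
    - [0,0.06,-0.5,0]
    - [0,0,-0.5,0]
    - [0,0,-0.4,0]
    - [0,0,0,0]
    - [0,0,0,0]

```text
t: 3.8
eef_pos: [515.3, -114.0, 95.8]
tcp_rot: [3.141, 0.001, 2.259]
ft_force: [1.1, 0.7, 0.8]
opening: 0.997
grip_force: 0.0
```

Run:
```python
from h import *
b=shot('side','s1');s=env.state();print(s['eef_pos'],s['ft_force'])
cv2.imwrite('pics/s1z.png',cv2.resize(b[150:270,250:410,::-1],(800,600),interpolation=2))
```

```text
[ 515.50866366 -114.12727172   96.08169445] [-0.77023933 -0.65370745  0.94165805]
```

View pics/s1z.png

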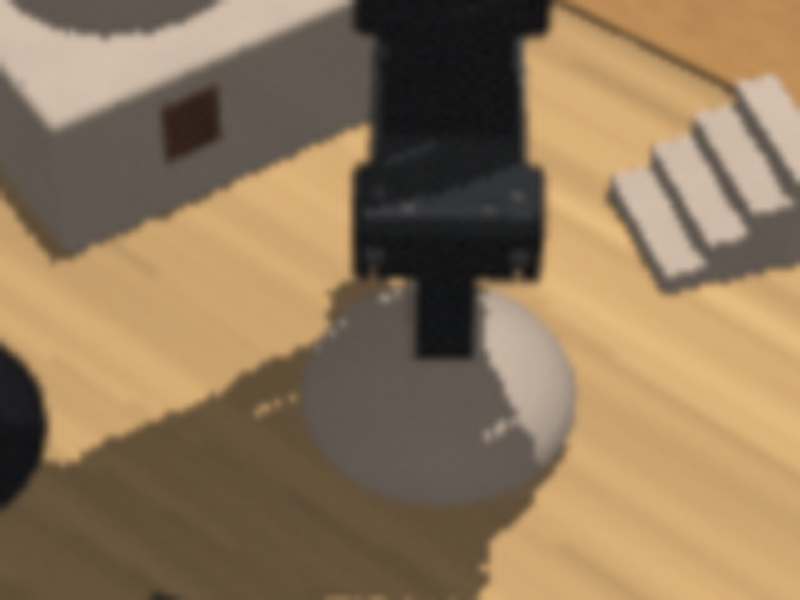

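The near finger lines up with the dome's axis (crop column about 445 against 440), so I'm lowering and gripping.

Call:
carry_out:
  series:
    - [0,0,-0.4,0]
    - [0,0,-0.36,0]
    - [0,0,0,0]
    - [0,0,0,0]
    - [0,0,0,0]

```text
t: 4.35
eef_pos: [515.4, -114.2, 58.0]
tcp_rot: [3.14, 0.002, 2.259]
ft_force: [-0.6, 0.2, -0.2]
opening: 0.992
grip_force: 0.0
```

Call:
carry_out:
  series:
    - [0,0,0,0]
    - [0,0,0,0]
    - [0,0,0,0]
    - [0,0,0,0]
    - [0,0,0,0]
  fingers: 1

```text
t: 4.85
eef_pos: [514.8, -114.0, 56.7]
tcp_rot: [3.141, 0.0, 2.259]
ft_force: [-1.2, 0.6, -0.7]
opening: 0.634
grip_force: 0.0
```

Call:
carry_out:
  series:
    - [0,0,0,0]
    - [0,0,0,0]
    - [0,0,0,0]
    - [0,0,0,0]
    - [0,0,0,0]

```text
t: 5.35
eef_pos: [514.9, -114.0, 56.6]
tcp_rot: [3.141, 0.0, 2.259]
ft_force: [1.5, 0.2, -0.8]
opening: 0.267
grip_force: 30.0
```

Run:
```python
from h import *
# refine seat: project model of house roof square, rim circles; optimise pose by edge distance in both views
from scipy.optimize import least_squares
T=np.linspace(0,2*np.pi,120,endpoint=False)
t=cv2.imread('pics/t0.png',0);s=cv2.imread('pics/s0.png',0)
def D(g):
    e=cv2.Canny(cv2.GaussianBlur(g,(3,3),0),40,90)
    return cv2.distanceTransform(255-e,cv2.DIST_L2,5)
Ds={'top':D(t),'side':D(s)}
def pts(p):
    x,y,a=p[:3];o=[]
    for r in (48,60): o.append(np.c_[x+r*np.cos(T),y+r*np.sin(T),0*T+140])
    k=np.linspace(-90,90,40);q=np.r_[np.c_[k,0*k+90],np.c_[k,0*k-90],np.c_[0*k+90,k],np.c_[0*k-90,k]]
    R=np.array([[np.cos(a),-np.sin(a)],[np.sin(a),np.cos(a)]])
    q=q@R.T+[x,y];o.append(np.c_[q,0*q[:,0]+85]);return np.vstack(o)
from scipy.ndimage import map_coordinates
def res(p):
    P=pts(p);r=[]
    for i,c in enumerate(('top','side')):
        C=env.calibration(c);M=np.linalg.inv(C['pose']);q=(P@M[:3,:3].T+M[:3,3])@C['K'].T
        uv=q[:,:2]/q[:,2:]+p[3+2*i:5+2*i]
        r.append(np.minimum(map_coordinates(Ds[c],[uv[:,1],uv[:,0]],order=1,mode='nearest'),4))
    return np.r_[np.concatenate(r),np.array(p[3:])*3]
f=least_squares(res,[583,137,-.265,0,0,0,0],loss='soft_l1',diff_step=1e-3)
print(f.x,np.median(f.fun))
out=[]
for c,g,(x,y) in (('top','t0',(185,110)),('side','s0',(220,85))):
    im=cv2.imread(f'pics/{g}.png');im=cv2.resize(im,None,fx=3.3,fy=3.3,interpolation=2)
    i=0 if c=='top' else 1
    for q in pts(f.x):
        u=(proj(c,q)+f.x[3+2*i:5+2*i]+.5)*3.3;cv2.circle(im,tuple(int(v) for v in u),0,(0,0,255),-1)
    x,y=int(x*3.3),int(y*3.3);out.append(im[y:y+400,x:x+400])
cv2.imwrite('pics/fit.png',np.hstack(out))
tc=lambda x,y:(185+x/3.571,120+y/3.571); sc=lambda x,y:(220+x/3.333,100+(y-300)/3.333)
for c,uv,o in(('top',tc(217,97),f.x[3:5]),('side',sc(252,357),f.x[5:7])):
    n=onz(c,*(np.array(uv)-.5-o),140)[:2]-f.x[:2];print(n,np.arctan2(n[1],n[0]),np.hypot(*n))
```

```text
[ 5.84112947e+02  1.40401112e+02 -2.69523742e-01  1.72053646e-01
  6.35948762e-02 -1.50729269e-01  5.00113889e-01] 0.6735790073871613
[ 44.31808124 -22.75385871] -0.47432711988136594 49.81797277324085
[ 47.56965476 -24.14548533] -0.4696945414398973 53.3467573132609
```

View pics/fit.png

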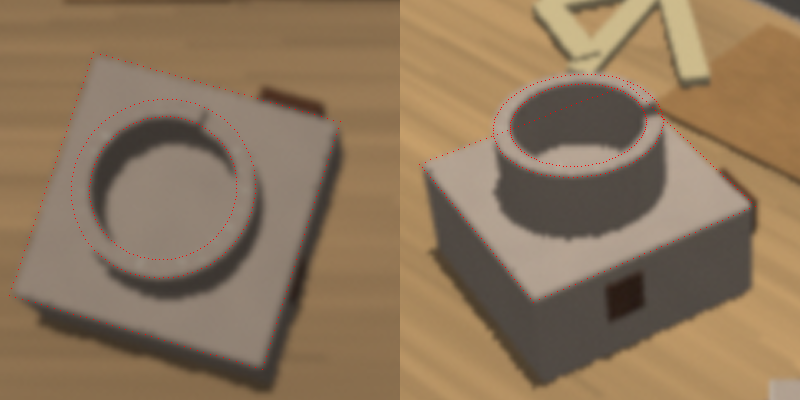

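The fit is good. The dark sliver may only be one shaded wall of the 18 mm notch, so I'm overlaying notch hypotheses on a close zoom.

Run:
```python
from h import *
p=np.array([584.1,140.4]);off={'top':[.17,.06],'side':[-.15,.5]}
rows=[]
for c,g,(x,y,w,h) in (('top','t0',(225,135,40,30)),('side','s0',(280,100,40,30))):
    im=cv2.imread(f'pics/{g}.png')[y:y+h,x:x+w];im=cv2.convertScaleAbs(cv2.resize(im,(400,300),interpolation=2),alpha=1.5)
    r=[im.copy()]
    for a,col in ((-.47,(0,0,255)),(-.6,(0,255,0))):
      k=r[0].copy() if len(r)==1 else k
      e=np.array([np.cos(a),np.sin(a)]);n=np.array([-e[1],e[0]])
      for z in (140,128):
        q=[p+rr*e+s*n for rr,s in((47.1,9),(59.3,9),(59.3,-9),(47.1,-9))]
        uv=[((proj(c,[*v,z])+off[c]+.5-[x,y])*10).astype(int) for v in q]
        cv2.polylines(k,[np.array(uv)],True,col,1 )
      if len(r)==1: r.append(k)
    rows.append(np.hstack([r[0],k]))
cv2.imwrite('pics/notch.png',np.vstack(rows))
```

```text
(no output)
```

View pics/notch.png

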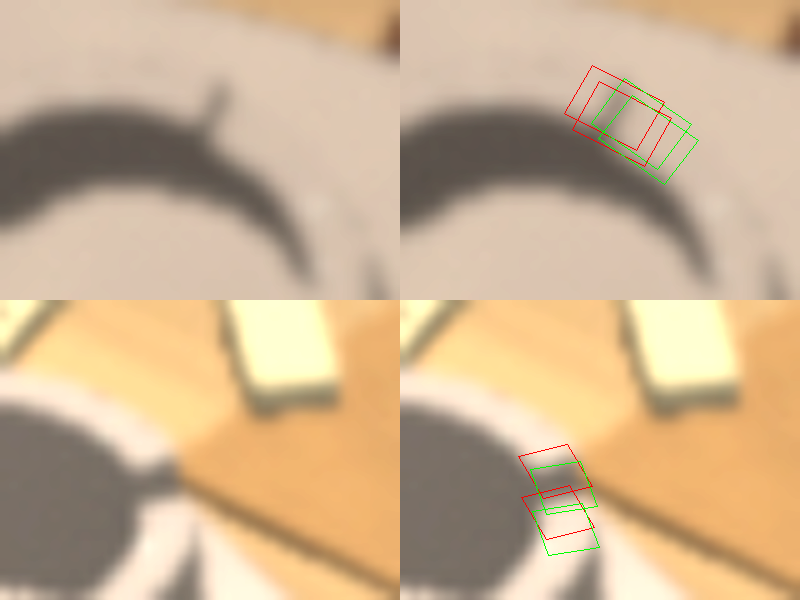

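Call:
carry_out:
  series:
    - [0,0,0.4,0]
    - [0,0,0.6,0]
    - [0,0,0.8,0]
    - [0,0,0.8,0]
    - [0,0,0.8,0]

```text
t: 5.85
eef_pos: [514.2, -113.8, 227.9]
tcp_rot: [-3.141, -0.001, 2.258]
ft_force: [0.9, -0.0, -3.8]
opening: 0.268
grip_force: 30.0
```

Both views show the dark sliver is the notch's +y wall, and the -0.6 rad hypothesis (green) fits. The target yaw for the dome is about -0.61.

Call:
carry_out:
  series:
    - [0.093,0.34,0,-0.82]
    - [0.093,0.34,0,-0.82]
    - [0.093,0.34,0,-0.82]
    - [0.093,0.34,0,-0.82]
    - [0.093,0.34,0,-0.82]

```text
t: 6.35
eef_pos: [537.8, -28.2, 226.3]
tcp_rot: [-3.141, -0.0, 1.826]
ft_force: [0.3, 1.2, -3.9]
opening: 0.274
grip_force: 30.0
```

Call:
carry_out:
  series:
    - [0.093,0.34,0,-0.82]
    - [0.093,0.34,0,-0.82]
    - [0.093,0.34,0,-0.82]
    - [0.093,0.34,0,-0.82]
    - [0.093,0.34,0,-0.82]

```text
t: 6.85
eef_pos: [561.0, 56.7, 226.1]
tcp_rot: [-3.14, 0.0, 1.396]
ft_force: [0.9, 0.0, -4.2]
opening: 0.27
grip_force: 30.0
```

Call:
carry_out:
  series:
    - [0.093,0.34,0,-0.82]
    - [0.093,0.34,0,-0.82]
    - [0.093,0.34,0,-0.82]
    - [0.093,0.34,0,-0.82]
    - [0.093,0.34,0,-0.82]

```text
t: 7.35
eef_pos: [584.3, 141.6, 226.1]
tcp_rot: [-3.141, 0.001, 0.967]
ft_force: [-0.4, -0.4, -3.4]
opening: 0.271
grip_force: 30.0
```

Call:
carry_out:
  series:
    - [0,0,0,0]
    - [0,0,0,0]
    - [0,0,0,0]
    - [0,0,0,0]
    - [0,0,0,0]

```text
t: 7.85
eef_pos: [584.5, 140.5, 226.7]
tcp_rot: [3.142, 0.0, 0.97]
ft_force: [-0.4, 1.2, -3.8]
opening: 0.271
grip_force: 30.0
```

Run:
```python
from h import *
b=shot('side','s2');a=shot('top','t2');s=env.state();print(s['eef_pos'],s['tcp_rot'],s['ft_force'],s['moment'])
off={'top':np.array([.17,.06]),'side':np.array([-.15,.5])}
T=np.linspace(0,2*np.pi,100);e=s['eef_pos'];zo=e[2]-57;o=[]
for c,im,(x,y) in(('side',b,(220,65)),('top',a,(190,110))):
    k=cv2.resize(im[y:y+120,x:x+110,::-1],(400,436),interpolation=2);k=cv2.convertScaleAbs(k,alpha=1.4);f=400/110
    for cx,r,z,col in ((e[:2],60,zo+12,(0,0,255)),((584.1,140.4),60,140,(0,255,0)),((584.1,140.4),60,85,(255,0,0))):
        for t in T:
            u=(proj(c,[cx[0]+r*np.cos(t),cx[1]+r*np.sin(t),z])+off[c]+.5-[x,y])*f;cv2.circle(k,tuple(u.astype(int)),0,col,-1)
    o.append(k)
cv2.imwrite('pics/over.png',np.hstack(o))
```

```text
[584.50755793 140.68090053 226.71683611] [3.14147694e+00 9.34242910e-06 9.70303841e-01] [-0.18419531 -0.79802394 -2.20380194] [-0.07236523  0.08451463 -0.02139164]
```

View pics/over.png

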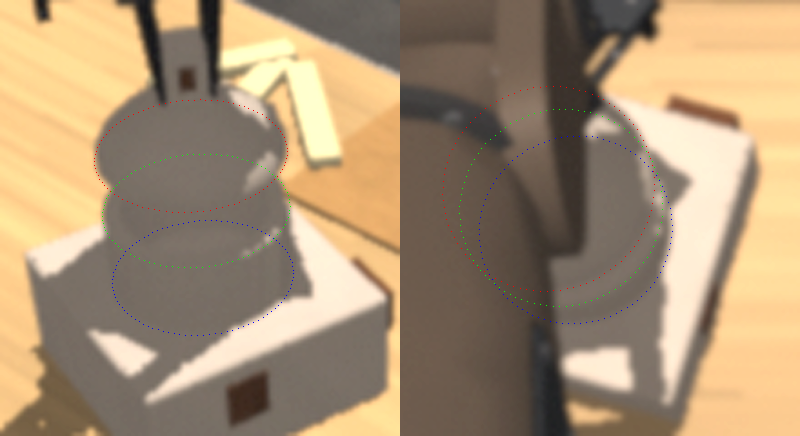

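Call:
carry_out:
  series:
    - [0,0,-0.3,0]
    - [0,0,-0.26,0]
    - [0,0,0,0]
    - [0,0,0,0]
    - [0,0,0,0]

```text
t: 8.45
eef_pos: [584.8, 141.0, 199.2]
tcp_rot: [3.141, -0.0, 0.971]
ft_force: [-0.6, -0.2, -2.9]
opening: 0.271
grip_force: 30.0
```

Call:
carry_out:
  series:
    - [0,0,-0.06,0]
    - [0,0,-0.04,0]
    - [0,0,0,0]
    - [0,0,0,0]
    - [0,0,0,0]

```text
t: 8.95
eef_pos: [584.6, 141.0, 193.7]
tcp_rot: [3.141, -0.0, 0.97]
ft_force: [-0.0, 0.8, -3.6]
opening: 0.271
grip_force: 30.0
```

Call:
carry_out:
  series:
    - [0,0,-0.04,0]
    - [0,0,0,0]
    - [0,0,0,0]
    - [0,0,0,0]
    - [0,0,0,0]

```text
t: 9.45
eef_pos: [584.5, 141.0, 191.7]
tcp_rot: [3.142, 0.0, 0.971]
ft_force: [-0.6, -0.1, -3.1]
opening: 0.269
grip_force: 30.0
```

No contact force below the lug's riding height (about 193.7), so I'm continuing.

Call:
carry_out:
  series:
    - [0,0,-0.04,0]
    - [0,0,0,0]
    - [0,0,0,0]
    - [0,0,0,0]
    - [0,0,0,0]

```text
t: 9.95
eef_pos: [584.5, 141.0, 189.7]
tcp_rot: [3.141, -0.0, 0.971]
ft_force: [-0.4, 0.4, -3.4]
opening: 0.274
grip_force: 30.0
```

Call:
carry_out:
  series:
    - [0,0,-0.04,0]
    - [0,0,0,0]
    - [0,0,0,0]
    - [0,0,0,0]
    - [0,0,0,0]

```text
t: 10.45
eef_pos: [584.5, 141.0, 187.7]
tcp_rot: [3.141, -0.0, 0.97]
ft_force: [0.3, -0.1, -3.0]
opening: 0.274
grip_force: 30.0
```

Call:
carry_out:
  series:
    - [0,0,-0.04,0]
    - [0,0,0,0]
    - [0,0,0,0]
    - [0,0,0,0]
    - [0,0,0,0]

```text
t: 10.95
eef_pos: [584.5, 141.0, 185.7]
tcp_rot: [3.141, 0.0, 0.97]
ft_force: [0.1, -0.2, -3.1]
opening: 0.274
grip_force: 30.0
```

Call:
carry_out:
  series:
    - [0,0,-0.02,0]
    - [0,0,0,0]
    - [0,0,0,0]
    - [0,0,0,0]
    - [0,0,0,0]

```text
t: 11.45
eef_pos: [584.6, 141.0, 184.7]
tcp_rot: [3.141, -0.0, 0.97]
ft_force: [0.1, -0.0, -2.7]
opening: 0.275
grip_force: 30.0
```

Call:
carry_out:
  series:
    - [0,0,-0.02,0]
    - [0,0,0,0]
    - [0,0,0,0]
    - [0,0,0,0]
    - [0,0,0,0]

```text
t: 11.95
eef_pos: [584.6, 141.0, 184.6]
tcp_rot: [3.141, -0.001, 0.97]
ft_force: [-1.7, -1.0, 4.7]
opening: 0.276
grip_force: 30.0
```

Contact comes at 184.6, exactly the home height. I'm releasing and rising.

Call:
carry_out:
  series:
    - [0,0,0,0]
    - [0,0,0,0]
    - [0,0,0,0]
    - [0,0,0,0]
    - [0,0,0,0]
  fingers: -1

```text
t: 12.45
eef_pos: [584.6, 141.0, 183.6]
tcp_rot: [3.142, 0.0, 0.97]
ft_force: [0.1, 0.1, -0.1]
opening: 0.637
grip_force: 0.0
```

Call:
carry_out:
  series:
    - [0,0,0,0]
    - [0,0,0,0]
    - [0,0,0,0]
    - [0,0,0,0]
    - [0,0,0,0]

```text
t: 12.95
eef_pos: [584.5, 141.0, 183.7]
tcp_rot: [3.142, 0.0, 0.971]
ft_force: [-0.4, -0.3, -0.0]
opening: 0.989
grip_force: 0.0
```

Call:
carry_out:
  series:
    - [0,0,0.3,0]
    - [0,0,0.5,0]
    - [0,0,0.6,0]
    - [0,0,0.6,0]
    - [0,0,0,0]

```text
t: 13.45
eef_pos: [585.7, 141.2, 287.7]
tcp_rot: [3.137, -0.004, 0.971]
ft_force: [0.3, -0.1, -0.2]
opening: 0.994
grip_force: 0.0
```

Run:
```python
from h import *
b=shot('side','s3');s=env.state();print(s['eef_pos'],s['ft_force'],s['opening'])
cv2.imwrite('pics/s3z.png',cv2.resize(b[60:210,200:400,::-1],(800,600),interpolation=2))
```

```text
[585.00763912 141.09615751 285.35703218] [-0.82057817 -0.53356539 -1.23029379] 0.9988467554042306
```

View pics/s3z.png

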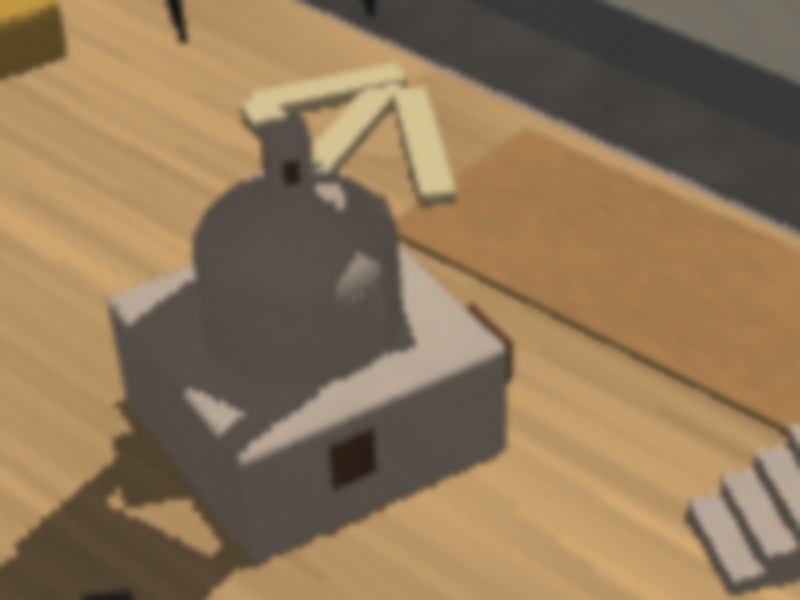

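The dome sits level and flush on the drum, with its flange around crop (300,290) and no gap. The gripper is clear above, so I'm handing in.

```bash
python3 -c "
from cell import env
print(env.job_done())"
```

```text
the job is handed in; nothing more can be done
None
```

The larger white dome is on the drum with its lug in the notch: it met the rim at the expected home height and looks level and flush. I let go of it, moved the arm clear and handed the job in; the hand-in call returned no verdict.

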